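# Reload the tube labeller and offer up its cover

## Task

Load the new label roll in the tube labeller: slide it gently down over the upright spindle until it sits flat on the turntable, and let it go. Then take the cover plate by its handle and hold it level about 10 mm above the three threaded posts, the right way round, with every screw hole centred over its post so that the whole thread shows through, touching nothing but your gripper: I shall slip the rubber washers under it and start the thumbscrews. Finish while still holding the cover there, perfectly still, and leave the screw dish, the empty core, the timer and the blue marker where they are.

Things in the scene. Friction and masses are not known exactly. Their poses are not given: they have to be found in the camera images.
- feeder: tube labeller, fixed: white housing 212 (x) by 224 (y) mm, deck 30 mm high, and a 90 mm wide nose to its own -x, ending 160 mm from the origin. Origin: on the worktop under the spindle's axis. Black 66 mm turntable (turns freely) with a steel spindle, 22 mm thick, tapered tip 81 mm above the worktop. Guide rollers 73 mm high at (-78, +30) and (-78, -30) mm; all on the nose is under 70 mm high
- spindle_seat (a point): centre of the turntable's top face, on the spindle's axis, 36 mm above the worktop: where the centre of the roll's underside must come
- post_left (a point): centre of the flat top of an aluminium post, 20 mm thick, where its 6 mm threaded hole opens, 90 mm above the worktop; at (-66, +78) mm in the feeder's frame, beside the nose on the +y side; axes as the feeder's
- post_right (a point): the same for the post at (-66, -78) mm, beside the nose on the -y side
- post_rear (a point): the same for the single post at (+76, 0) mm, on the side away from the nose
- label_roll: new roll of labels, white and cream on a brown cardboard core, standing with its bore upright on the worktop: 56 mm outside diameter, 26 mm bore right through, 38 mm high, about 90 g. Origin: centre of its underside; z along the bore, up. Grasp it by its outside from above
- cover: aluminium cover plate, 4 mm thick, flat on the worktop, handle up, about 350 g; x from -84 to +96 mm, 196 mm wide at the -x edge, tapering to a 52 mm wide tongue at +x. Origin: on its underside, at the point that comes over the spindle; axes match the feeder's when the right way round. Three 14 mm holes: (-66, +78), (-66, -78) and, in the tongue, (+76, 0) mm
- cover_grip (a point): centre of the cover's black bar handle, above its centre of mass, at (-17, 0, 35) mm in the cover's frame; axes as the cover's. The bar runs along y: 12 mm thick (x), 14 mm high, 94 mm long, with 24 mm free between it and the plate, on two 11 mm pillars 40 mm either side of the middle
- hole_left (a point): centre of the hole in the wide edge on the cover's +y side, at the plate's underside; belongs over post_left; axes as the cover's
- hole_right (a point): the same for the hole in the wide edge on the -y side; belongs over post_right
- hole_rear (a point): the same for the hole in the tongue; belongs over post_rear
- screw_dish: small white round dish, 66 mm wide, with three black thumbscrews in it, 29 mm high in all; loose, to be left alone. Origin: centre of its underside
- empty_core: bare brown cardboard core of the spent roll, 31 mm wide and 38 mm high, standing loose; to be left alone. Origin: centre of its underside
- timer: white bench timer, 68 x 62 x 18 mm, lying loose; to be left alone
- marker_blue: white marker pen with a blue cap, 128 mm long, 13 mm thick, lying loose; to be left alone
Not all that is in view belongs to the job. What is shaped like the label_roll but red is not meant.

How it is judged:
By the outcome, as a careful person would: the job done as asked, in the order asked, and still so for the second after the job is handed in, while the arm keeps its last pose, push and grip.
It also fails if it takes over 59 s, if anything falls off the work surface, if the arm or the gripper's body presses on something with over 40 N, if the wrist force passes 120 N, or if a joint passes its speed limit or range.

## Robot

A 6-joint arm with a two-finger parallel gripper is mounted at the origin on a cart in front of the work surface, level with it; the furniture and walls round the work are solid. World frame = base frame: x ahead of the robot, y to its left, z up, the work surface at z = 0. Lengths are in mm, angles in degrees, forces in N, time in s.
With the tool pointing down it reaches from about 275 to 825 mm from the base axis. Payload 4.9 kg.
Tool frame: the origin (TCP) lies at the very end of the fingers, on their centre line; the grasp point (between the pads) lies 19 mm behind it; z points along the fingers, y is the line along which they close (so a half turn about z gives the same grasp; the last joint's range is limited). The gripper opens to 85 mm and grips with 20 to 120 N. Pads are 22 mm wide; open, the fingers measure 114 mm over their backs; the gripper's body (76 mm by 85 mm) begins 54 mm behind the grasp point. The pads swing forward as they close: fully open they stand 13 mm farther back than shut.
Start: joints at [-81.429, 18.69, -11.035, 60.275, 0, 82.311], TCP at [154.015, -528.013, 231.281] pointing down, gripper open.
Joint ranges: [-152.03, 152.03], [-55.5, 102.48], [-74.3, 77.21], [-110.64, 120.58], [-84.22, 78.4], [-180, 180]. Speed limits (degrees/s): [147.25, 147.25, 180, 180, 180, 180].

## Interface

Orientations are given as a 3x3 rotation matrix whose columns are the frame's x, y, z axes.
In Python, from cell import ctrl gives the robot as it stands.
- The arm moves only by the shell command python3 -m handwheel 'ROWS'. ROWS is JSON, one flat list of numbers, 5 for each row, row after row: the finger opening in mm, from 0 to 85.4, then the shift along the tool's x, y, z in mm, then the turn about the tool's z in rad. A call has 1 to 12 rows; each row shifts and turns the commanded pose from where the row before left it, along the tool's axes as they then stand; what a row does not reach is not made up. A row lasts 1/10 s, in which the tool goes at most 50 mm and 8.59 degrees, less where a joint would pass 70% of its speed; a pose out of reach is approached as far as the arm can. A call with a gripper value outside its range is refused whole. The fingers move at their own pace and stop on an object; the grip force is fixed at half the most. Time passes only in rows, so rows that do not move let the fingers close. It gives the time, the measured TCP pose, the force, the opening and the grip force at its end, in the units of the state.
- ctrl.state(): the state, without advancing time (a new reading comes with each control period).
- ctrl.snapshot(name): name is "scene" or "top" or "wrist"; returns a dict with "image" (420x560x3 uint8, red, green, blue), "K" (3x3 intrinsics, pixels), "origin" and "attitude" of the camera in the world. Camera axes: x right, y down, z forward; pixel columns grow to the right and rows downward; lengths in mm; the calibration is good to about 2 mm. A picture is of the moment at which its call begins. There is no depth.
- ctrl.close_job(): hands the job in; it is judged then, once.
The state is a dict: "time_s": time; "qpos": joint angles; "joint_vel": joint speeds; "tau": joint torques, N m; "eef_pos": TCP position; "tool_rot": TCP orientation; "wrist_force": force on the tool from outside, world axes, zero at the start; "moment": the same for the moment, N m; "opening": finger opening in mm; "grasp_force": force on a finger pad.
Only numpy, scipy, OpenCV 4.12 (cv2) and the standard library are available. Lean on these libraries where they do the work, as an engineer would, in place of code of your own. Each camera call takes 0.05 s, during which the arm holds its last target. There are 200 camera calls.

## Working session

There is one attempt and no reset: what is moved stays moved. The work goes in short steps, Python scripts to look and compute and a shell command to move; the robot and the scene stay as the last step left them, time stands still between calls to the robot, and variables do not carry over. Pictures are saved under pics/ and viewed, at most 10 in all, crops included, and the job is handed in when it is done.

```bash
ls; mkdir -p pics; cat > h.py <<'E'
import numpy as np, cv2
from cell import ctrl
def snap(n,f=None):
    s=ctrl.snapshot(n)
    for k in("image","K","origin","attitude"): s[k]=np.array(s[k])
    if f:
        cv2.imwrite("pics/%s.png"%f,s["image"][:,:,::-1]); np.savez("pics/%s.npz"%f,**{k:s[k] for k in("image","K","origin","attitude")})
    return s
def ray(s,u,v,z):
    d=s["attitude"]@np.linalg.inv(s["K"])@np.array([u,v,1.]); o=s["origin"]
    return o+d*(z-o[2])/d[2]
def proj(s,p):
    q=s["K"]@(s["attitude"].T@(np.array(p,float)-s["origin"])); return q[:2]/q[2]
E
python3 - <<'E'
from h import *
np.set_printoptions(precision=3,suppress=True)
for n in("scene","top"):
    s=snap(n,n+"0"); print(n,s["K"].tolist(),s["origin"],s["attitude"].tolist())
print(ctrl.state())
a=cv2.imread("pics/top0.png"); 
E
```

```text
pics
scene [[478.9766465970335, 0.0, 280.18807901825767], [0.0, 478.9766465970335, 203.64490750827176], [0.0, 0.0, 1.0]] [  -3.896 -800.008 1085.999] [[0.8442256988376142, -0.3708596659638743, 0.3869703833412903], [-0.5356341240972866, -0.6099747002291879, 0.5839751280515678], [0.01946932265576234, -0.7002813529157232, -0.7136014099158225]]
top [[406.56616325875734, 0.0, 275.9786540422707], [0.0, 406.56616325875734, 210.25196647055384], [0.0, 0.0, 1.0]] [ 305.499   32.194 1130.217] [[-0.09115238863099949, -0.9716484277026198, 0.2181526414918927], [-0.9958351190620632, 0.08851745085702359, -0.021842081778546685], [0.0019125086952884271, -0.2192350196405707, -0.9756702047688497]]
{'time_s': 0.1, 'qpos': array([-81.431,  18.729, -11.085,  60.275,  -0.001,  82.311]), 'joint_vel': array([-0.048, -0.092,  0.166,  0.046,  0.032, -0.104]), 'tau': array([  0.001, -44.424,  26.304,   0.008,  -0.   ,  -0.   ]), 'eef_pos': array([ 153.912, -527.488,  230.572]), 'tool_rot': array([[ 0.96 ,  0.28 , -0.   ],
       [ 0.28 , -0.96 ,  0.002],
       [ 0.   , -0.002, -1.   ]]), 'wrist_force': array([0.017, 0.747, 0.397]), 'moment': array([ 0.066, -0.005,  0.   ]), 'grasp_force': 0.0, 'opening': 85.44564317586709}
```

View pics/top0.png

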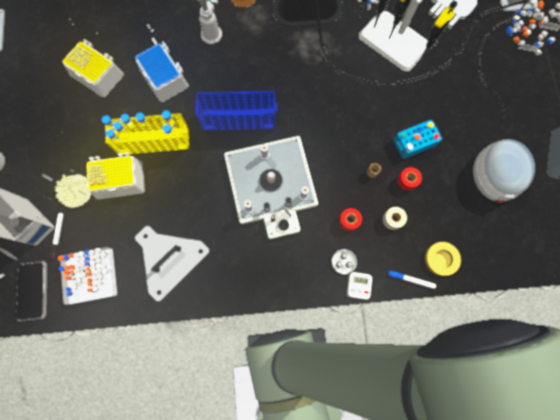

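View pics/scene0.png

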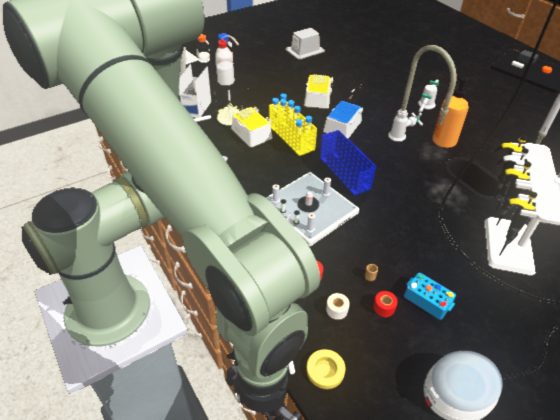

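The top view shows the feeder at (272,180) with its nose towards the robot, the cream roll at (395,217), and the cover at (170,260) with its handle near (163,260). I'll enlarge crops and measure.

```bash
python3 - <<'E'
from h import *
a=cv2.imread("pics/top0.png")
c=lambda x,y,w,h,k:cv2.resize(a[y:y+h,x:x+w],None,fx=k,fy=k,interpolation=cv2.INTER_CUBIC)
L=c(130,220,85,85,4.7); R=c(218,130,105,115,3.8)
h=max(L.shape[0],R.shape[0])
P=lambda m:cv2.copyMakeBorder(m,0,h-m.shape[0],0,0,cv2.BORDER_CONSTANT)
o=np.hstack([P(L),P(R)]); print(o.shape,L.shape)
cv2.imwrite("pics/crop1.png",o)
s=np.load("pics/top0.npz")
# roll top: cream region near (395,217)
im=s["image"].astype(int)
w=im[195:240,375:415]; m=((w.min(2)>110)).astype(np.uint8)
cs,_=cv2.findContours(m,cv2.RETR_EXTERNAL,cv2.CHAIN_APPROX_NONE); k=max(cs,key=cv2.contourArea)
print("roll", cv2.minEnclosingCircle(k), cv2.fitEllipse(k), ray(s,395,217,38))
E
```

```text
(437, 799, 3) (400, 400, 3)
roll ((20.157894134521484, 22.3157901763916), 11.476320266723633) ((20.205257415771484, 22.366933822631836), (21.128814697265625, 22.331619262695312), 69.64533996582031) [ 501.16709635 -315.86652437   38.        ]
```

View pics/crop1.png

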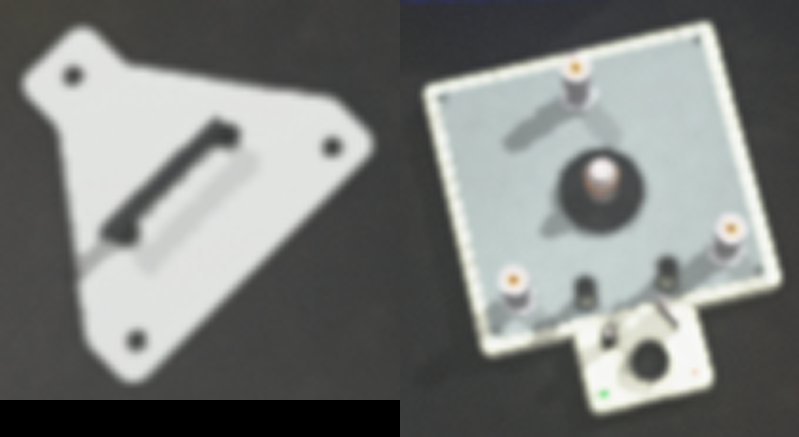

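The crop shows the cover's holes at crop px (73,75) in the tongue, (332,147) and (137,340). The post threads are at (575,68) rear, (513,280) left and (731,228) right.

```bash
cat >> h.py <<'E'
HF=np.array([[76,0],[-66,78],[-66,-78]],float)   # rear,left,right
def fit(P,F=HF):
    P=np.array(P)[:,:2]; pc=P.mean(0); fc=F.mean(0)
    H=(F-fc).T@(P-pc); th=np.arctan2(H[0,1]-H[1,0],H[0,0]+H[1,1])
    R=np.array([[np.cos(th),-np.sin(th)],[np.sin(th),np.cos(th)]])
    t=pc-R@fc; return t,np.degrees(th),R,(F@R.T+t-P)
def todo(st,xy,z,yaw=None):
    """shift in tool axes to go to world xy,z; yaw = wanted angle of tool y axis (mod 180)"""
    R=st["tool_rot"]; d=R.T@(np.r_[xy,z]-st["eef_pos"]); 
    t=None
    if yaw is not None:
        cur=np.degrees(np.arctan2(R[1,1],R[0,1])); t=-((yaw-cur+90)%180-90)
    return d.round(1), t, None if t is None else round(np.radians(t),3)
E
python3 - <<'E'
from h import *
np.set_printoptions(precision=2,suppress=True)
s=np.load("pics/top0.npz"); im=s["image"].astype(float)
def cen(u,v,kind,r=4):
    u,v=int(round(u)),int(round(v)); w=im[v-r:v+r+1,u-r:u+r+1]
    W=np.clip(150-w.mean(2),0,None) if kind=="dark" else np.clip(w[:,:,0]-w[:,:,2]-30,0,None)
    g=np.mgrid[v-r:v+r+1,u-r:u+r+1]; return (W*g[1]).sum()/W.sum(),(W*g[0]).sum()/W.sum()
L=lambda x,y:(130+(x+.5)/4.7-.5,220+(y+.5)/4.7-.5)
Rr=lambda x,y:(218+(x-400+.5)/3.8-.5,130+(y+.5)/3.8-.5)
ch=[L(73,75),L(137,340),L(332,147)]
po=[Rr(575,68),Rr(513,280),Rr(731,228)]
for nm,pts,k,z,perm in(("feeder",po,"or",90,[0,1,2]),("cover",ch,"dark",2,[0,1,2])):
    c=[cen(*p,k,4 if k=="or" else 4) for p in pts]; print(nm,np.round(pts,1).tolist(),np.round(c,1).tolist())
    P=[ray(s,*p,z) for p in c]; print(np.array(P)); t,th,R,e=fit(P); print("fit",t,th,"res",e.tolist())
    if nm=="cover": print("grip",t+R@[-17,0])
roll=ray(s,375+20.2,195+22.35,38)  # outline
print("roll",roll, ray(s,395,217,38))
st=ctrl.state(); print(todo(st,roll[:2],100)); print(st["tool_rot"])
E
```

```text
feeder [[263.7, 147.5], [247.4, 203.3], [304.7, 189.6]] [[263.7, 147.3], [247.3, 203.2], [304.7, 189.7]]
[[715.79  26.27  90.  ]
 [564.02  82.47  90.  ]
 [586.78 -72.02  90.  ]]
fit [640.66  14.98] 8.456700250727147 res [[0.04100336330134269, -0.11139909350520583], [-0.11367521840213612, -0.03696627942674979], [0.0726718551011345, 0.14836537293196272]]
cover [[145.1, 235.6], [158.8, 291.9], [200.2, 250.9]] [[145.1, 235.7], [158.6, 292.0], [200.2, 250.9]]
[[518.22 379.07   2.  ]
 [359.76 345.53   2.  ]
 [461.63 227.38   2.  ]]
fit [460.68 329.51] 40.754679617044 res [[0.03107709319976948, 0.05306623437166991], [-0.0026392117370619417, -0.013739028976544887], [-0.02843788146276438, -0.03932720539523871]]
grip [447.8  318.42]
roll [ 500.15 -316.26   38.  ] [ 501.17 -315.87   38.  ]
(array([ 391.5, -105.6,  130.8]), None, None)
[[ 0.96  0.28 -0.  ]
 [ 0.28 -0.96  0.  ]
 [ 0.   -0.   -1.  ]]
```

```bash
python3 -m handwheel '[85,38,-10.5,5,0, 85,39,-10.5,6,0, 85,39,-10.5,6,0, 85,39,-10.5,6,0, 85,39,-10.5,6,0, 85,39,-10.5,6,0, 85,39,-10.5,6,0, 85,39,-10.5,6,0, 85,39,-10.5,6,0, 85,39,-10.5,6,0, 85,2,-0.6,0,0.137, 85,0,0,0,0]'
python3 - <<'E'
from h import *
np.set_printoptions(precision=2,suppress=True)
s=snap("wrist","w1"); st=ctrl.state(); print(st["eef_pos"],st["wrist_force"],st["time_s"])
print(s["K"][0],s["origin"],proj(s,[500.5,-316,38]),proj(s,[500.5,-316,0]))
print(todo(st,[500.5,-316],8,98.46))
im=s["image"].astype(int)
m=((im.min(2)>100)).astype(np.uint8)
u,v=proj(s,[500.5,-316,38]).astype(int)
for k in cv2.findContours(m,cv2.RETR_CCOMP,cv2.CHAIN_APPROX_NONE)[0]:
    if cv2.contourArea(k)>300 and len(k)>5: print(cv2.contourArea(k),cv2.fitEllipse(k))
E
```

```text
time_s: 1.3
eef_pos: [500.4, -315.8, 171.4]
tool_rot: [[0.989, 0.149, -0.001], [0.149, -0.989, 0.001], [-0.001, -0.001, -1.0]]
wrist_force: [-0.0, 0.3, -0.1]
opening: 85.0
grasp_force: 0.0
[ 499.74 -316.56  171.68] [-0.15 -0.72  0.07] 1.35
[322.2    0.   277.53] [ 572.95 -306.12  314.15] [277.06 198.16] [277.2  188.42]
(array([  1. ,  -0.3, 163.7]), np.float64(0.15165516139762758), np.float64(0.003))
412.5 ((81.39207458496094, 414.33282470703125), (10.400668144226074, 65.81696319580078), 92.73982238769531)
1067.0 ((465.43603515625, 406.6791076660156), (31.777053833007812, 52.15557861328125), 95.1409683227539)
421.5 ((195.1802520751953, 363.8932189941406), (17.685527801513672, 40.59040832519531), 93.61294555664062)
773.0 ((288.27685546875, 340.97021484375), (13.171772956848145, 85.87155151367188), 115.78602600097656)
2236.5 ((358.7997131347656, 316.8941955566406), (52.40998077392578, 70.55545806884766), 160.03524780273438)
677.0 ((408.2885437011719, 291.6810302734375), (16.116519927978516, 77.704833984375), 146.4293975830078)
695.0 ((147.34860229492188, 291.12451171875), (16.769771575
[... 218 characters left out ...]
06836, 66.38288116455078), 2.0765199661254883)
663.0 ((280.658935546875, 193.5152130126953), (28.084115982055664, 29.840402603149414), 127.7531509399414)
893.0 ((139.26010131835938, 164.55206298828125), (31.90802764892578, 35.691871643066406), 131.06590270996094)
742.0 ((139.35955810546875, 164.46189880371094), (28.715335845947266, 33.051979064941406), 134.37879943847656)
1125.0 ((375.40386962890625, 72.09308624267578), (35.75246810913086, 40.16193771362305), 23.862333297729492)
940.5 ((375.50347900390625, 72.16913604736328), (32.822940826416016, 36.55821990966797), 27.214004516601562)
4616.5 ((25.85403823852539, 48.9368782043457), (59.62696838378906, 109.76948547363281), 173.41380310058594)
```

View pics/w1.png

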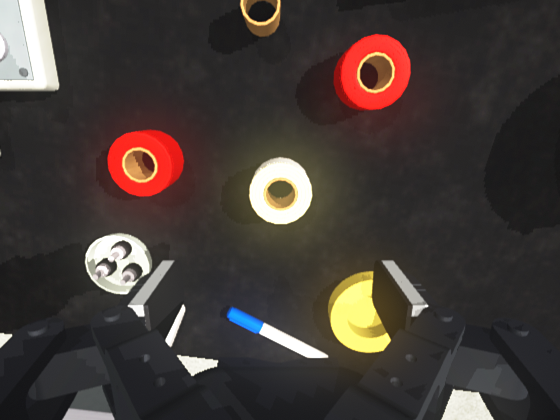

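The wrist view shows the cream roll with its bore at about (280,192), against the (277,198) I predicted, so it sits a few mm ahead and to the right. The fingers are clear of the red rolls and the dish. I'll go lower and measure again.

```bash
python3 -m handwheel '[85,2.5,1,30,0, 85,0,0,40,0, 85,0,0,30,0, 85,0,0,0,0, 85,0,0,0,0]'
python3 - <<'E'
from h import *
np.set_printoptions(precision=2,suppress=True)
s=snap("wrist","w2"); st=ctrl.state(); print(st["eef_pos"])
im=s["image"].astype(int)
m=((im.min(2)>100)).astype(np.uint8)
for k in cv2.findContours(m,cv2.RETR_CCOMP,cv2.CHAIN_APPROX_NONE)[0]:
    if cv2.contourArea(k)>300 and len(k)>5:
        e=cv2.fitEllipse(k); print(cv2.contourArea(k),np.round(e[0],1),np.round(e[1],1),ray(s,*e[0],38)[:2])
E
```

```text
time_s: 1.85
eef_pos: [501.7, -318.3, 72.6]
tool_rot: [[0.989, 0.146, -0.001], [0.146, -0.989, 0.001], [-0.001, -0.001, -1.0]]
wrist_force: [0.9, -0.2, 0.6]
opening: 85.2
grasp_force: 0.0
[ 502.68 -318.9    73.72]
365.5 [453.4 402.4] [12.4 42.1] [ 400.12 -458.22]
1132.5 [ 90.5 406. ] [34.5 52.2] [ 359.16 -207.53]
2576.5 [ 46.8 308.3] [46.3 94.3] [ 434.93 -181.33]
729.0 [408.3 291.5] [16.4 79.2] [ 480.41 -404.43]
729.0 [146.6 292. ] [16.8 78.6] [ 456.03 -243.53]
7333.0 [277. 229.] [ 93.1 100.5] [ 509.23 -317.71]
500.0 [275.6 225.4] [18.6 34.6] [ 511.35 -316.55]
2089.0 [ 62.9 193.5] [47.2 56.4] [ 512.52 -194.35]
1033.0 [ 63.2 192.8] [37.9 48.1] [ 513.01 -194.58]
2965.0 [426.7  49.8] [56.8 66.5] [ 614.88 -378.03]
2343.0 [426.7  49.9] [50.5 59.1] [ 614.81 -378.04]
```

View pics/w2.png

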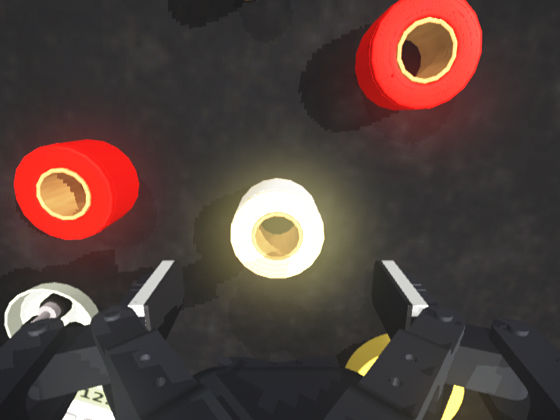

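The wrist view shows the roll centred between the fingers. Its bore is centred at about (277,236), which puts it near x = 504, 2 mm further ahead. I'll descend and grasp.

```bash
python3 -m handwheel '[85,1.5,0,30,0, 85,0,0,25,0, 85,0,0,10,0, 85,0,0,0,0, 50,0,0,0,0, 50,0,0,0,0, 50,0,0,0,0, 50,0,0,0,0, 50,0,0,0,0, 50,0,0,0,0]'
```

```text
time_s: 2.9
eef_pos: [505.3, -318.6, 9.5]
tool_rot: [[0.989, 0.146, 0.003], [0.146, -0.989, -0.002], [0.002, 0.003, -1.0]]
wrist_force: [-0.7, 0.1, 5.3]
opening: 54.4
grasp_force: 63.7
```

```bash
python3 -m handwheel '[50,0,0,-20,0, 50,0,0,-40,0, 50,0,0,-45,0, 50,0,0,-45,0, 50,0,0,-10,0, 50,0,0,0,0, 50,0,0,0,0]'
python3 - <<'E'
from h import *
np.set_printoptions(precision=2,suppress=True)
s=snap("wrist","w3"); st=ctrl.state(); print(st["eef_pos"],st["wrist_force"])
z=st["eef_pos"][2]-9.5+38
im=s["image"]; hsv=cv2.cvtColor(im,cv2.COLOR_RGB2HSV)
print(todo(st,[640.66,14.98],170,98.46))
print("spindle-frame tcp px at roll top", proj(s,[*st["eef_pos"][:2],z]))
E
```

```text
time_s: 3.6
eef_pos: [503.3, -317.1, 166.4]
tool_rot: [[0.989, 0.146, -0.001], [0.146, -0.989, 0.001], [-0.001, -0.001, -1.0]]
wrist_force: [0.3, 0.4, -2.2]
opening: 54.6
grasp_force: 63.6
[ 502.85 -316.71  165.54] [ 0.33 -0.77 -2.21]
(array([ 184.8, -308. ,   -4.1]), np.float64(-0.04766313239213105), np.float64(-0.001))
spindle-frame tcp px at roll top [274.1 300.5]
```

View pics/w3.png

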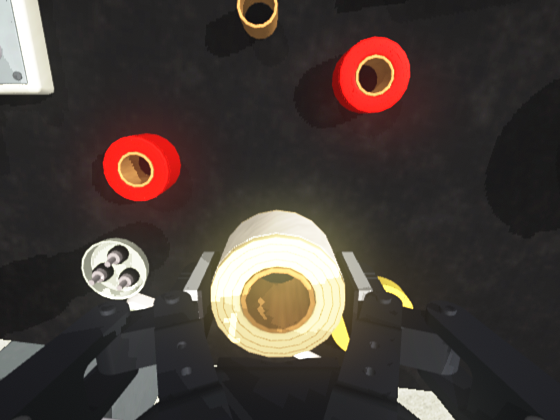

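The roll is held upright and centred, with its bore at (279,300) against a projected TCP of (274,300). Next I'll stop short of the spindle and measure the feeder in the same wrist camera.

```bash
python3 -m handwheel '[50,8,-20,-1,0, 50,17,-40,-1,0, 50,17,-40,-1,0, 50,17,-40,-1,0, 50,17,-40,0,0, 50,17,-40,0,0, 50,17,-40,0,0, 50,14,-30,0,0, 50,6,-18,0,0, 50,0,0,0,0, 50,0,0,0,0, 50,0,0,0,0]'
python3 - <<'E'
from h import *
np.set_printoptions(precision=2,suppress=True)
s=snap("wrist","w4"); st=ctrl.state(); print(st["eef_pos"],st["wrist_force"])
R=np.array([[np.cos(np.radians(8.457)),-np.sin(np.radians(8.457))],[np.sin(np.radians(8.457)),np.cos(np.radians(8.457))]])
t=np.array([640.66,14.98]); im=s["image"].astype(float)
P=[]
for f in HF:
    u,v=proj(s,[*(t+R@f),90]); r=16; ui,vi=int(u),int(v)
    v0,u0=max(vi-r,0),max(ui-r,0)
    w=im[v0:vi+r,u0:ui+r]; W=((w[:,:,0]-w[:,:,2])>60)*1.; g=np.mgrid[v0:v0+w.shape[0],u0:u0+w.shape[1]]
    if W.sum(): c=((W*g[1]).sum()/W.sum(),(W*g[0]).sum()/W.sum()); P.append(ray(s,*c,90)); print((u,v),c,W.sum(),P[-1][:2]-(t+R@f))
    else: print("none",u,v)
if len(P)==3: print(fit(P))
c=proj(s,[*t,81]);print("tip",c)
E
```

```text
time_s: 4.85
eef_pos: [586.7, 5.3, 170.1]
tool_rot: [[0.989, 0.145, -0.002], [0.145, -0.989, -0.0], [-0.002, -0.0, -1.0]]
wrist_force: [0.2, -0.2, -1.6]
opening: 54.2
grasp_force: 63.7
[586.87   5.09 170.48] [-0.14 -0.41 -1.44]
(np.float64(273.1824083677269), np.float64(13.995778750269768)) (np.float64(273.25615763546796), np.float64(8.339901477832512)) 203.0 [3.03 0.39]
(np.float64(168.5480541959685), np.float64(231.39470675652228)) (np.float64(168.13934426229508), np.float64(227.87704918032787)) 122.0 [2.73 0.44]
(np.float64(380.035384338931), np.float64(231.1716446735161)) (np.float64(380.75), np.float64(227.225)) 120.0 [3.09 0.21]
(array([643.61,  15.35]), np.float64(8.524824182218488), array([[ 0.99, -0.15],
       [ 0.15,  0.99]]), array([[-0.1 ,  0.07],
       [ 0.14, -0.16],
       [-0.04,  0.1 ]]))
tip [273.95 139.14]
```

View pics/w4.png

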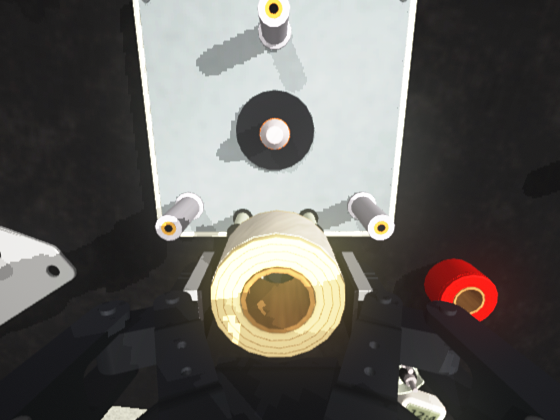

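The wrist view shows the spindle tip at (275,133), and the posts at (273,8), (168,228) and (381,227). Using the same camera for roll and feeder, the spindle is about +57.4 mm along tool x and −2.6 mm along tool y. I'll move there, lower partway, and check against the rear post.

```bash
python3 -m handwheel '[50,17,-0.6,0,0, 50,20,-1,0,0, 50,15,-1,10,0, 50,5.4,0,20,0, 50,0,0,15,0, 50,0,0,0,0, 50,0,0,0,0, 50,0,0,0,0]'
python3 - <<'E'
from h import *
np.set_printoptions(precision=2,suppress=True)
s=snap("wrist","w5"); st=ctrl.state(); print(st["eef_pos"],st["wrist_force"])
for i in range(4): print(ctrl.state()["eef_pos"])
im=s["image"].astype(float)
W=((im[:,:,0]-im[:,:,2])>60).astype(np.uint8); W[240:]=0
n,l,stt,cc=cv2.connectedComponentsWithStats(W)
for i in range(1,n):
    if stt[i,4]>40: 
        p=ray(s,*cc[i],90); print(cc[i],stt[i],p,st["tool_rot"].T@(p-st["eef_pos"]))
# roll outer bore circle
z=st["eef_pos"][2]-9.5+38
print("tcp at roll top",proj(s,[*st["eef_pos"][:2],z]))
cv2.imwrite("pics/w5c.png",cv2.cvtColor(s["image"],cv2.COLOR_RGB2BGR))
E
```

```text
time_s: 5.7
eef_pos: [644.4, 16.5, 127.4]
tool_rot: [[0.989, 0.145, 0.001], [0.145, -0.989, -0.0], [0.001, 0.0, -1.0]]
wrist_force: [0.6, 0.3, -0.5]
opening: 54.3
grasp_force: 63.7
[644.54  16.61 127.54] [ 0.05  0.49 -1.68]
[644.54  16.61 127.54]
[644.54  16.61 127.54]
[644.54  16.61 127.54]
[644.54  16.61 127.54]
[277.56 108.38] [268  98  20  22 252] [718.98  26.55  90.  ] [75.02  0.99 37.68]
[277.85 237.02] [252 234  52   6 151] [646.07  15.63  90.  ] [ 1.3   1.17 37.55]
tcp at roll top [274.93 300.61]
```

View pics/w5.png

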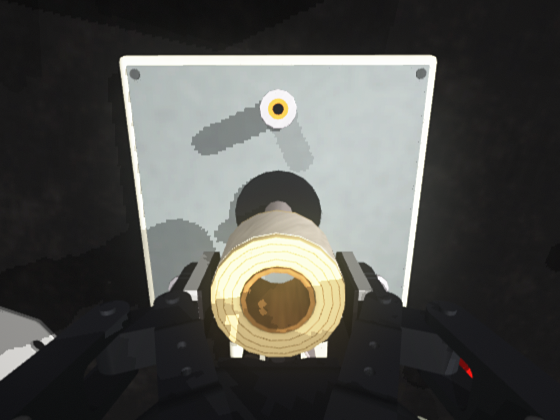

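The rear post's thread is at (277.6,108), exactly on the tool plane. Along x it reads 75 mm where 76 is expected, so I'll shift −1 mm and descend in stages.

```bash
python3 -m handwheel '[50,-1,0,12,0, 50,0,0,12,0, 50,0,0,6,0, 50,0,0,4,0, 50,0,0,3,0, 50,0,0,3,0, 50,0,0,3,0, 50,0,0,0,0]'
```

```text
time_s: 6.55
eef_pos: [642.7, 17.0, 83.0]
tool_rot: [[0.989, 0.146, -0.0], [0.146, -0.989, 0.0], [-0.0, -0.0, -1.0]]
wrist_force: [-0.0, -0.1, -1.7]
opening: 54.1
grasp_force: 63.7
```

```bash
python3 -m handwheel '[50,0,0,2,0, 50,0,0,2,0, 50,0,0,2,0, 50,0,0,0,0]'
```

```text
time_s: 6.95
eef_pos: [642.6, 17.0, 77.0]
tool_rot: [[0.989, 0.146, -0.0], [0.146, -0.989, 0.0], [-0.0, -0.0, -1.0]]
wrist_force: [0.9, -0.2, -1.7]
opening: 53.8
grasp_force: 63.7
```

```bash
python3 -m handwheel '[50,0,0,3,0, 50,0,0,3,0, 50,0,0,3,0, 50,0,0,3,0, 50,0,0,3,0, 50,0,0,3,0, 50,0,0,3,0, 50,0,0,3,0, 50,0,0,2,0, 50,0,0,0,0, 50,0,0,0,0]'
```

```text
time_s: 8.05
eef_pos: [642.9, 17.0, 51.3]
tool_rot: [[0.989, 0.146, 0.0], [0.146, -0.989, 0.0], [0.0, -0.0, -1.0]]
wrist_force: [0.1, -0.9, -0.8]
opening: 54.1
grasp_force: 63.7
```

```bash
python3 -m handwheel '[50,0,0,1.5,0, 50,0,0,1.5,0, 50,0,0,1,0, 50,0,0,0,0, 50,0,0,0,0]'
```

```text
time_s: 8.55
eef_pos: [642.9, 17.0, 47.2]
tool_rot: [[0.989, 0.146, -0.0], [0.146, -0.989, 0.0], [-0.0, -0.0, -1.0]]
wrist_force: [0.6, 0.0, -2.1]
opening: 54.2
grasp_force: 63.7
```

```bash
python3 -m handwheel '[50,0,0,1,0, 50,0,0,0.5,0, 50,0,0,0,0]'
```

```text
time_s: 8.85
eef_pos: [642.8, 17.0, 45.7]
tool_rot: [[0.989, 0.146, -0.0], [0.146, -0.989, 0.0], [-0.0, -0.0, -1.0]]
wrist_force: [-0.0, -0.1, -1.0]
opening: 54.2
grasp_force: 63.7
```

```bash
python3 -m handwheel '[50,0,0,0.5,0, 50,0,0,0,0, 50,0,0,0,0]'
```

```text
time_s: 9.15
eef_pos: [642.9, 17.0, 45.6]
tool_rot: [[0.989, 0.146, 0.0], [0.146, -0.989, -0.0], [0.0, 0.0, -1.0]]
wrist_force: [-1.2, 0.7, 1.7]
opening: 54.3
grasp_force: 64.0
```

```bash
python3 -m handwheel '[50,0,0,0.5,0, 50,0,0,0,0, 50,0,0,0,0]'
```

```text
time_s: 9.45
eef_pos: [642.9, 17.0, 45.5]
tool_rot: [[0.989, 0.146, 0.0], [0.146, -0.989, -0.0], [0.0, 0.0, -1.0]]
wrist_force: [-2.7, 0.1, 5.3]
opening: 54.3
grasp_force: 64.5
```

The roll is seated, with the force turning positive at the expected height. Next I'll release and rise.

```bash
python3 -m handwheel '[58,0,0,0,0, 64,0,0,0,0, 72,0,0,0,0, 72,0,0,0,0, 72,0,0,0,0, 72,0,0,-10,0, 72,0,0,-25,0, 72,0,0,-40,0, 72,0,0,-45,0, 85,0,0,-30,0, 85,0,0,0,0, 85,0,0,0,0]'
python3 - <<'E'
from h import *
np.set_printoptions(precision=2,suppress=True)
s=snap("wrist","w6"); st=ctrl.state(); print(st["eef_pos"],st["wrist_force"])
im=s["image"].astype(float)
W=((im[:,:,0]-im[:,:,2])>60).astype(np.uint8)
n,l,stt,cc=cv2.connectedComponentsWithStats(W)
for i in range(1,n):
    if stt[i,4]>40: print(cc[i],stt[i],ray(s,*cc[i],90))
g=np.array([447.8,318.42])+[2.5,1]
print("to cover",todo(st,g,190,130.75))
E
```

```text
time_s: 10.65
eef_pos: [643.4, 16.9, 196.1]
tool_rot: [[0.989, 0.146, 0.002], [0.146, -0.989, -0.0], [0.002, 0.001, -1.0]]
wrist_force: [-1.0, 0.3, -0.2]
opening: 84.9
grasp_force: 0.0
[642.47  17.   194.58] [-0.09  0.54 -0.71]
[26.23  6.98] [  0   0  49  18 714] [759.29 206.62  90.  ]
[278.6  108.62] [272 102  14  15 129] [718.91  26.46  90.  ]
[276.67 203.07] [260 186  36  34 459] [646.98  17.3   90.  ]
[549.39 212.07] [536 205  24  17 257] [ 671.87 -201.9    90.  ]
[188.11 281.16] [183 276  12  11  82] [566.57  82.71  90.  ]
[367.72 280.96] [363 276  11  11  68] [589.53 -70.55  90.  ]
[451.78 306.85] [431 294  43  32 384] [ 575.47 -149.8    90.  ]
to cover (array([-145.9, -327.3,    4.7]), np.float64(-32.339820916634665), np.float64(-0.564))
```

View pics/w6.png

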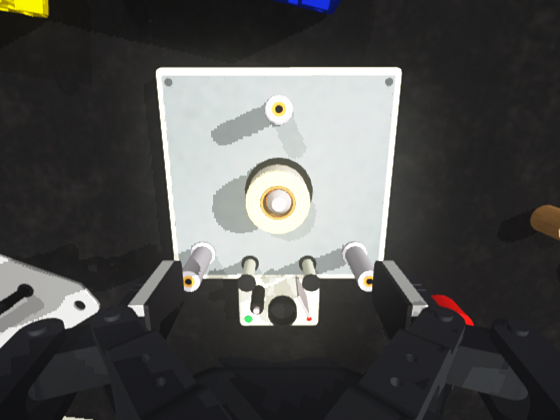

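The roll sits flat on the turntable with the spindle through its core at (277,203). Next is the cover, which I'll reach by turning tool −2.134 rad to stay within joint 6's range.

```bash
python3 -m handwheel '[85,-8,-18,0,0, 85,-16,-36,0,0, 85,-16,-36,0,0, 85,-16,-36,0,0, 85,-16,-36,0,0, 85,-16,-36,0,0, 85,-16,-36,0,0, 85,-16,-36,0,0, 85,-16,-36,0,0, 85,-10,-21,0,0, 85,0,0,0,-0.149, 85,0,0,0,-0.149]' | grep -E 'eef|time'
python3 -m handwheel '[85,0,0,0,-0.149, 85,0,0,0,-0.149, 85,0,0,0,-0.149, 85,0,0,0,-0.149, 85,0,0,0,-0.149, 85,0,0,0,-0.149, 85,0,0,0,-0.149, 85,0,0,0,-0.149, 85,0,0,0,-0.149, 85,0,0,0,-0.149, 85,0,0,0,-0.149, 85,0,0,0,-0.149]'|grep -E 'eef|tool|time'
python3 - <<'E'
from h import *
np.set_printoptions(precision=2,suppress=True)
st=ctrl.state(); print(st["qpos"]);g=np.array([447.8,318.42])+[2.5,1]
print("to cover",todo(st,g,190,40.75))
E
```

```text
time_s: 11.9
eef_pos: [460.3, 228.8, 198.8]
time_s: 13.1
eef_pos: [460.8, 228.4, 198.7]
tool_rot: [[-0.715, 0.699, -0.022], [0.697, 0.715, 0.066], [0.061, 0.032, -0.998]]
[ 15.77  16.18 -19.71  54.27   3.97  60.07]
to cover (array([70.4, 57.4, 14.9]), np.float64(4.882495956078202), np.float64(0.085))
```

```bash
python3 -m handwheel '[85,0,0,0,0, 85,0,0,0,0]'; python3 - <<'E'
from h import *
np.set_printoptions(precision=2,suppress=True)
s=snap("wrist","w7");snap("scene","s7");st=ctrl.state(); print({k:st[k] for k in("qpos","joint_vel","tau","moment")})
E
```

```text
time_s: 13.3
eef_pos: [461.0, 228.6, 199.1]
tool_rot: [[-0.709, 0.705, -0.021], [0.703, 0.708, 0.066], [0.061, 0.032, -0.998]]
wrist_force: [-0.2, -0.7, -0.5]
opening: 84.9
grasp_force: 0.0
{'qpos': array([ 15.78,  16.14, -19.66,  54.29,   3.97,  60.54]), 'joint_vel': array([ 0.14, -0.12,  0.21,  0.04,  0.14, -0.64]), 'tau': array([ -0.01, -40.71,  25.07,   0.01,   0.22,   0.01]), 'moment': array([-0.04,  0.02, -0.02])}
```

```bash
python3 -m handwheel '[85,15,10,0,0, 85,15,10,0,0, 85,15,10,0,0, 85,0,0,0,0, 85,0,0,0,0]';python3 - <<'E'
from h import *
np.set_printoptions(precision=3,suppress=True)
st=ctrl.state(); print(st["qpos"],st["tool_rot"],todo(st,[450.3,319.4],190,40.75))
E
```

```text
time_s: 13.9
eef_pos: [450.2, 281.6, 203.3]
tool_rot: [[-0.711, 0.703, -0.02], [0.701, 0.71, 0.066], [0.06, 0.033, -0.998]]
wrist_force: [0.8, -0.4, -0.2]
opening: 85.1
grasp_force: 0.0
[ 21.781  17.314 -17.389  54.954   3.932  66.435] [[-0.711  0.703 -0.02 ]
 [ 0.701  0.71   0.066]
 [ 0.06   0.033 -0.998]] (array([25.6, 26.5, 15.8]), np.float64(4.551438435334944), np.float64(0.079))
```

The tool tilted by q5 ≈ 4° when joint 6 met its +180 stop. The mirror move at the −180 stop should remove it, so I'll turn there and trim the tilt in small steps.

```bash
cat >> h.py <<'E'
def q():
    np.set_printoptions(precision=3,suppress=True); st=ctrl.state(); a=st["qpos"]; print("q",a,"pitch",a[1]-a[2]+a[3]-90,"pos",st["eef_pos"],"toolz",st["tool_rot"][:,2])
E
for i in 1 2; do python3 -m handwheel '[85,0,0,0,-0.149,85,0,0,0,-0.149,85,0,0,0,-0.149,85,0,0,0,-0.149,85,0,0,0,-0.149,85,0,0,0,-0.149,85,0,0,0,-0.149,85,0,0,0,-0.149,85,0,0,0,-0.149,85,0,0,0,-0.149,85,0,0,0,-0.149,85,0,0,0,-0.149]' >/dev/null; python3 -c 'from h import *;q()'; done
python3 -m handwheel '[85,0,0,0,-0.149,85,0,0,0,-0.149,85,0,0,0,-0.149,85,0,0,0,-0.1,85,0,0,0,0,85,0,0,0,0]'|grep time;python3 -c 'from h import *;q()'
```

```text
q [ 21.668  17.297 -17.411  54.949   3.937 -36.372] pitch -0.34281649511342493 pos [450.595 280.642 203.345] toolz [-0.02   0.066 -0.998]
q [  21.668   17.297  -17.413   54.951    3.937 -138.816] pitch -0.33963978801445194 pos [450.565 280.637 203.335] toolz [-0.02   0.066 -0.998]
time_s: 16.9
q [  21.702   17.299  -17.395   54.95     3.949 -169.69 ] pitch -0.3556660877581237 pos [450.547 281.027 203.434] toolz [-0.02   0.066 -0.998]
```

```bash
python3 -m handwheel '[85,0,0,0,-0.14,85,0,0,0,-0.07,85,0,0,0,0]'|grep time;python3 -c 'from h import *;q()'
python3 -m handwheel '[85,0,15,0,0,85,0,15,0,0,85,0,0,0,0,85,0,0,0,0]'|grep time;python3 -c 'from h import *;q()'
```

```text
time_s: 17.2
q [  22.969   17.389  -17.24    54.88     3.566 -179.838] pitch -0.49034462741934703 pos [446.807 289.823 203.483] toolz [-0.016  0.061 -0.998]
time_s: 17.6
q [  21.624   17.292  -17.629   54.595    2.888 -179.928] pitch -0.4845799735987555 pos [453.198 275.284 201.671] toolz [-0.011  0.05  -0.999]
```

```bash
python3 -m handwheel '[85,0,15,0,0,85,0,15,0,0,85,0,15,0,0,85,0,15,0,0,85,0,15,0,0,85,0,15,0,0,85,0,15,0,0,85,0,0,0,0,85,0,0,0,0]'|grep time;python3 -c 'from h import *;q()'
```

```text
time_s: 18.5
q [  17.282   16.891  -18.669   53.959    0.513 -179.941] pitch -0.48133072193289195 pos [471.333 226.566 198.281] toolz [ 0.005  0.011 -1.   ]
```

```bash
python3 -m handwheel '[85,0,15,0,0,85,0,0,0,0]'|grep time;python3 -c 'from h import *;q()
print(todo(ctrl.state(),[450.3,319.4],190,40.75))'
```

```text
time_s: 18.7
q [  16.639   16.824  -18.784   53.913    0.135 -179.944] pitch -0.4790137138327424 pos [473.71  219.131 198.133] toolz [ 0.007  0.005 -1.   ]
(array([   6.1, -102.8,    8.4]), np.float64(65.83386225360832), np.float64(1.149))
```

```bash
python3 -m handwheel '[85,1.5,-25.7,0,0,85,1.5,-25.7,0,0,85,1.5,-25.7,0,0,85,1.5,-25.7,0,0,85,0,0,0,0.144,85,0,0,0,0.144,85,0,0,0,0.144,85,0,0,0,0.144,85,0,0,0,0.144,85,0,0,0,0.144,85,0,0,0,0.144,85,0,0,0,0.141]'|grep time
python3 -m handwheel '[85,0,0,0,0,85,0,0,0,0]'|grep time
python3 - <<'E'
from h import *
q(); s=snap("wrist","w8"); st=ctrl.state(); print(todo(st,[450.3,319.4],190,40.75))
t=np.array([460.68,329.51]);th=np.radians(40.75);R=np.array([[np.cos(th),-np.sin(th)],[np.sin(th),np.cos(th)]])
for f in HF: print("pred hole",proj(s,[*(t+R@f),2]))
for y in(-47,47): print("bar end",proj(s,[*(t+R@[-17,y]),42]))
g=cv2.cvtColor(s["image"],cv2.COLOR_RGB2GRAY)
pl=(g>110).astype(np.uint8)
for k in cv2.findContours(pl,cv2.RETR_CCOMP,cv2.CHAIN_APPROX_NONE)[0]:
    a=cv2.contourArea(k)
    if a>60 and len(k)>5: print(a,np.round(cv2.fitEllipse(k)[0],1),cv2.boundingRect(k))
E
```

```text
time_s: 19.9
time_s: 20.1
q [  27.71    19.886  -14.323   55.297    0.07  -103.249] pitch -0.4946963330808103 pos [449.845 319.829 198.441] toolz [ 0.007  0.005 -1.   ]
(array([0.6, 0. , 8.5]), np.float64(0.17884463877669532), np.float64(0.003))
pred hole [195.911 183.176]
pred hole [324.662 250.868]
pred hole [331.644 107.916]
bar end [282.929 142.556]
bar end [282.12  238.381]
166.5 [482.  414.5] (467, 406, 27, 14)
166.5 [456.7 393.1] (447, 385, 22, 22)
3518.0 [350.8 338. ] (297, 289, 93, 87)
1320.5 [ 32.6 327.4] (0, 282, 72, 61)
5320.0 [207.2 323.6] (166, 269, 89, 107)
715.0 [147.5 290.1] (128, 258, 46, 59)
12846.0 [479.1 274.4] (382, 208, 178, 126)
65.5 [540.9 155.6] (528, 149, 24, 14)
208.5 [526.3 151.6] (508, 141, 36, 24)
19228.0 [278.4 177. ] (173, 85, 176, 183)
96.5 [322.6 250.1] (316, 245, 14, 11)
119.5 [193. 182.] (186, 176, 14, 13)
1321.0 [279.6 184.1] (271, 137, 19, 100)
160.5 [329.1 106.4] (322, 99, 15, 16)
10438.0 [ 32.3 128.2] (0, 39, 89, 228)
```

The holes match the top-camera prediction within 2 px, so the handle is about +1.9 mm along tool y. I'll descend and grasp.

```bash
python3 -m handwheel '[85,0.5,1.9,25,0,85,0,0,40,0,85,0,0,40,0,85,0,0,40,0,60,0,0,25,0,60,0,0,12,0,60,0,0,0,0,60,0,0,0,0]'
python3 -c 'from h import *;q()'
```

```text
time_s: 20.95
eef_pos: [450.9, 319.5, 17.4]
tool_rot: [[0.654, -0.757, 0.008], [-0.757, -0.654, 0.006], [0.001, -0.01, -1.0]]
wrist_force: [-0.2, 0.4, -0.7]
opening: 60.1
grasp_force: 0.0
q [  27.632   31.989  -25.823   31.611    0.068 -103.188] pitch -0.5777852659096396 pos [450.893 319.526  17.405] toolz [ 0.008  0.006 -1.   ]
```

```bash
python3 -m handwheel '[20,0,0,0.5,0,20,0,0,0,0,15,0,0,0,0,10,0,0,0,0,6,0,0,0,0,6,0,0,0,0,6,0,0,0,0,6,0,0,0,0]'
python3 -m handwheel '[6,0,0,-5,0,6,0,0,-15,0,6,0,0,-25,0,6,0,0,-35,0,6,0,0,-40,0,6,0,0,-30,0,6,0,0,-10,0,6,0,0,0,0,6,0,0,0,0]'
python3 - <<'E'
from h import *
q(); s=snap("wrist","w9"); st=ctrl.state()
g=cv2.cvtColor(s["image"],cv2.COLOR_RGB2GRAY)
pl=(g>110).astype(np.uint8)
for k in cv2.findContours(pl,cv2.RETR_CCOMP,cv2.CHAIN_APPROX_NONE)[0]:
    a=cv2.contourArea(k)
    if a>100 and len(k)>5: print(a,np.round(cv2.fitEllipse(k)[0],1),cv2.boundingRect(k))
f=np.array([643.2,16.7]);th=np.radians(8.46);R=np.array([[np.cos(th),-np.sin(th)],[np.sin(th),np.cos(th)]])
print(todo(st,f+R@[-17,0],150,8.46))
E
```

```text
time_s: 21.75
eef_pos: [450.6, 319.4, 17.0]
tool_rot: [[0.653, -0.757, 0.008], [-0.757, -0.653, 0.006], [0.001, -0.01, -1.0]]
wrist_force: [-1.3, -1.1, 6.2]
opening: 11.1
grasp_force: 58.7
time_s: 22.65
eef_pos: [447.9, 317.7, 174.2]
tool_rot: [[0.653, -0.757, 0.005], [-0.757, -0.653, 0.004], [0.0, -0.006, -1.0]]
wrist_force: [0.2, -0.8, -3.9]
opening: 10.9
grasp_force: 58.8
q [  27.608   20.898  -16.629   52.132    0.068 -103.175] pitch -0.3415522925058383 pos [447.888 317.692 174.217] toolz [ 0.005  0.004 -1.   ]
230.5 [ 68.8 409.9] (60, 401, 18, 19)
540.0 [549.2 376.1] (531, 356, 29, 39)
232.0 [398.7 353.2] (388, 341, 23, 27)
231.5 [156.4 353. ] (144, 341, 25, 26)
128.5 [294.2 349.2] (291, 333, 8, 27)
142.0 [260.7 348.5] (257, 329, 8, 32)
1673.0 [ 26.3 339.9] (0, 295, 60, 84)
68613.5 [325.1 220.1] (59, 53, 501, 313)
418.5 [103.  254.1] (89, 243, 28, 23)
743.5 [384.1 100.3] (369, 84, 32, 33)
6414.0 [ 25.8 119.5] (0, 50, 70, 163)
(array([346.5,  62.9,  23.4]), np.float64(32.32241178669861), np.float64(0.564))
```

```bash
python3 -m handwheel '[6,12,2,0,0,6,25,5,0,0,6,38,7,0,0,6,40,7,0,0,6,40,7,0,0,6,40,7,0,0,6,40,7,0,0,6,40,7,0,0,6,35,6,0,0,6,22,4.9,0,0,6,10,3,0,0,6,4.5,2,0,0]'|grep time
python3 -m handwheel '[6,0,0,0,0.07,6,0,0,0,0.12,6,0,0,0,0.13,6,0,0,0,0.12,6,0,0,0,0.08,6,0,0,0,0.044,6,0,0,0,0,6,0,0,0,0,6,0,0,0,0,6,0,0,0,0]'
python3 - <<'E'
from h import *
q(); s=snap("wrist","w10"); st=ctrl.state()
g=cv2.cvtColor(s["image"],cv2.COLOR_RGB2GRAY)
pl=(g>110).astype(np.uint8)
for k in cv2.findContours(pl,cv2.RETR_CCOMP,cv2.CHAIN_APPROX_NONE)[0]:
    a=cv2.contourArea(k)
    if a>100 and len(k)>5: print(a,np.round(cv2.fitEllipse(k)[0],1),cv2.boundingRect(k))
im=s["image"].astype(float)
W=((im[:,:,0]-im[:,:,2])>60).astype(np.uint8)
n,l,stt,cc=cv2.connectedComponentsWithStats(W)
for i in range(1,n):
    if stt[i,4]>8: print("or",cc[i],stt[i])
f=np.array([643.2,16.7]);th=np.radians(8.46);R=np.array([[np.cos(th),-np.sin(th)],[np.sin(th),np.cos(th)]])
print(todo(st,f+R@[-17,0],150,8.46))
for h in HF: print("post px",proj(s,[*(f+R@h),90]))
E
```

```text
time_s: 23.9
time_s: 24.9
eef_pos: [626.0, 13.8, 175.6]
tool_rot: [[0.148, -0.989, 0.007], [-0.989, -0.148, 0.005], [-0.004, -0.008, -1.0]]
wrist_force: [0.8, 0.0, -4.2]
opening: 10.6
grasp_force: 58.8
q [  -5.654   28.63    -4.127   56.874    0.334 -104.165] pitch -0.36870051612970656 pos [625.989  13.762 175.623] toolz [ 0.007  0.005 -1.   ]
164.0 [ 66.4 409.7] (59, 401, 15, 19)
131.0 [260.8 348.8] (257, 333, 8, 27)
136.0 [294.2 348.6] (291, 330, 8, 31)
841.0 [550.1 370.4] (535, 327, 25, 69)
68535.5 [259.4 175.9] (59, 53, 379, 253)
449.0 [102.4 254.2] (89, 243, 28, 23)
460.5 [419.7 190.8] (411, 173, 20, 36)
654.5 [385.3 100.2] (373, 84, 27, 33)
823.5 [549.5  30.6] (532, 0, 28, 66)
or [447.82    1.202] [434   0  30   4  89]
or [425.949 155.282] [423 152   7   7  39]
(array([-0.4, -0.2, 25.7]), np.float64(0.03281573780333247), np.float64(0.001))
post px [155.177 213.417]
post px [339.966 305.509]
post px [353.053 103.781]
```

```bash
python3 -m handwheel '[6,0,0,10,0,6,0,0,18,0,6,0,0,12,0,6,0,0,6,0,6,0,0,3,0,6,0,0,0,0,6,0,0,0,0]'
python3 - <<'E'
from h import *
q(); s=snap("wrist","w11"); t=snap("top","t11"); st=ctrl.state()
im=s["image"].astype(float)
W=((im[:,:,0]-im[:,:,2])>60).astype(np.uint8)
n,l,stt,cc=cv2.connectedComponentsWithStats(W)
for i in range(1,n):
    if stt[i,4]>8: print("or",cc[i],stt[i])
f=np.array([643.2,16.7]);th=np.radians(8.46);R=np.array([[np.cos(th),-np.sin(th)],[np.sin(th),np.cos(th)]])
for h in HF: print("post px wrist",proj(s,[*(f+R@h),90]),"top",proj(t,[*(f+R@h),90]))
c=lambda a,u,v,r,k:cv2.resize(a[max(v-r,0):v+r,max(u-r,0):u+r],(k,k),interpolation=cv2.INTER_CUBIC)
A=[c(s["image"],102,254,40,260),c(s["image"],385,100,40,260)]
B=[c(t["image"],*[int(round(x)) for x in proj(t,[*(f+R@h),100])],9,260) for h in HF]
o=np.vstack([np.hstack(A+[np.zeros((260,260,3),np.uint8)]),np.hstack(B)])
cv2.imwrite("pics/chk.png",o[:,:,::-1])
for h in HF:
    u,v=[int(round(x)) for x in proj(t,[*(f+R@h),100])]
    w=t["image"][v-6:v+7,u-6:u+7].astype(int); print(u,v); print(w.mean(2).astype(int)); print((w[:,:,0]-w[:,:,2]).clip(0)[3:10,3:10])
E
```

```text
time_s: 25.65
eef_pos: [627.0, 13.7, 127.2]
tool_rot: [[0.147, -0.989, 0.008], [-0.989, -0.147, 0.005], [-0.004, -0.009, -1.0]]
wrist_force: [-0.7, -0.6, -3.4]
opening: 10.9
grasp_force: 58.7
q [  -5.646   31.034   -7.658   50.872    0.332 -104.116] pitch -0.4351434791354052 pos [626.964  13.74  127.213] toolz [ 0.008  0.005 -1.   ]
or [378.244  99.043] [370  88  16  22 164]
or [455.352 163.815] [451 160   9   8  54]
post px wrist [127.12  238.275] top [262.981 146.42 ]
post px wrist [354.509 347.73 ] top [246.548 202.317]
post px wrist [374.715 102.134] top [303.883 188.831]
263 145
[[182 184 185 187 187 189 190 191 192 193 194 194 195]
 [182 182 185 186 187 189 189 191 192 194 194 195 195]
 [182 184 185 186 189 189 190 191 192 193 194 194 196]
 [182 184 185 186 187 189 190 191 192 193 194 194 196]
 [182 183 186 187 188 189 190 191 192 194 194 194 195]
 [183 184 185 186 187 189 190 191 192 193 195 194 195]
 [182 184 185 187 189 189 189 191 193 193 194 195 195]
 [182 184 185 187 187 188 191 191 192 193 194 195 196]
 [183 184 185 186 188 190 190 191 193 193 194 194 196]
 [183 183 185 
[... 1461 characters left out ...]
73 170 165 160 161 185 220 234 236]
 [184 182 180 176 174 171 165 160 161 181 218 233 236]
 [184 182 180 177 174 170 166 160 159 179 216 232 236]
 [185 182 180 177 175 170 166 160 158 176 215 232 236]
 [185 182 181 177 174 171 167 162 157 173 213 232 236]
 [184 182 180 178 174 171 167 161 157 171 211 231 235]
 [185 183 180 177 175 171 167 162 157 168 203 226 231]
 [184 183 180 178 175 171 167 162 157 162 186 210 217]
 [185 183 182 179 175 172 168 163 157 156 168 183 192]
 [185 183 180 178 175 172 168 164 157 154 162 173 183]]
[[15 13 13 13 12 10  8]
 [14 13 12 12 12 11  8]
 [14 14 12 13 12 12  8]
 [14 13 13 13 12 11  8]
 [15 14 13 13 13 12  9]
 [14 13 14 13 13 13  9]
 [14 14 14 13 14 13  9]]
```

```bash
cat >> h.py <<'E'
def holes(s,zt):
    """holes (rear,right): dark blobs in the plate; upper rims on plane zt"""
    g=cv2.cvtColor(s["image"],cv2.COLOR_RGB2GRAY); out=[]
    sat=cv2.cvtColor(s["image"],cv2.COLOR_RGB2HSV)
    return g
E
python3 - <<'E'
from h import *
s=np.load("pics/w11.npz"); st=ctrl.state(); z=st["eef_pos"][2]
w9=np.load("pics/w9.npz"); 
# in-hand hole rims in tool frame, from w9 (TCP z 174.2, black background)
print(s["origin"],z)
R=st["tool_rot"]
for nm,c in(("rear",(102.5,254.2)),("right",(385.0,100.2))):
    p=ray(s,*c,z-17+4); print(nm,p,"tool",R.T@(p-st["eef_pos"]))
p=ray(s,378.24,99.04,90); print("post right",p,"tool",R.T@(p-st["eef_pos"]))
a=ray(s,102.5,254.2,z-13);b=ray(s,385,100.2,z-13); print("dist",np.linalg.norm(a-b),np.hypot(142,78))
E
```

```text
[638.18114432 -58.30932441 269.80439677] 127.39124683410691
rear [720.28007958  27.29262612 114.39124683] tool [  0.37149666 -94.10662745  13.85374327]
right [591.56991524 -70.06499518 114.39124683] tool [77.70369461 47.53403431 12.28309784]
post right [587.91758152 -71.95279414  90.        ] tool [79.1225418  51.64589392 36.63295887]
dist 161.3840538316177 162.01234520862909
```

View pics/chk.png

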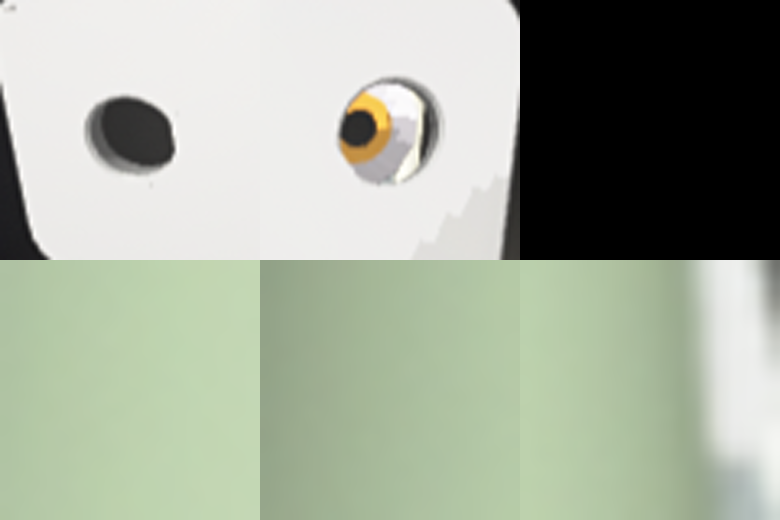

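The crop shows the post_right thread inside its hole, left of centre (core at px (375,99), rim centre at (385,100)). The rear post isn't visible yet at this height. I'll correct by about (+1.0, +2.2) in tool axes, lower, and re-measure numerically.

```bash
python3 -m handwheel '[6,0.5,1.1,0,0,6,0.5,1.1,2,0,6,0,0,3,0,6,0,0,2,0,6,0,0,1,0,6,0,0,0,0,6,0,0,0,0,6,0,0,0,0]'
cat > m.py <<'E'
from h import *
import sys
q(); s=snap("wrist",sys.argv[1]); st=ctrl.state(); z=st["eef_pos"][2]; R=st["tool_rot"]; im=s["image"].astype(int)
rims={"rear":(102,255),"right":(385.2,100.3)}
for n,(u,v) in rims.items():
    r=18;u0,v0=int(u)-r,int(v)-r; w=im[v0:v0+2*r+1,u0:u0+2*r+1]
    o=((w[:,:,0]-w[:,:,2])>60).astype(np.uint8)
    d=(w.mean(2)<75).astype(np.uint8)
    print(n,"orange",o.sum())
    for row,(a,b) in enumerate(zip(o,w.mean(2))):
        if row%2==0: print("".join("O" if x else ("#" if y<75 else ("+" if y<170 else ".")) for x,y in zip(a,b)))
    k=cv2.findContours(o,cv2.RETR_EXTERNAL,cv2.CHAIN_APPROX_NONE)[0]
    if k and o.sum()>30:
        h=cv2.convexHull(np.vstack(k)); e=cv2.fitEllipse(h) if len(h)>5 else cv2.minEnclosingCircle(h); c=(e[0][0]+u0,e[0][1]+v0)
        P=ray(s,*c,90); H=ray(s,u,v,z-13); D=R.T@(P-H); print("thread px",np.round(c,1),e[1],"move tool xy",D[:2])
E
python3 m.py w12
```

```text
time_s: 26.55
eef_pos: [624.6, 12.5, 118.7]
tool_rot: [[0.147, -0.989, 0.007], [-0.989, -0.147, 0.005], [-0.004, -0.008, -1.0]]
wrist_force: [0.2, -0.7, -4.3]
opening: 11.1
grasp_force: 58.8
q [  -5.779   31.3     -8.573   49.74     0.334 -104.249] pitch -0.38668378345282406 pos [624.61   12.539 118.717] toolz [ 0.007  0.005 -1.   ]
rear orange 19
.....................................
.....................................
.....................................
.....................................
.........+++###++++++++..............
.......+++######+++++++OOOO..........
.....++++########++++++++OOOO........
.....++++#########++++++++++OO.......
....+++++###########++++++++++.......
....++++++############+++++++++......
.....++++++###############+++++......
.......+++++###################+.....
........++++++#################+.....
..........++++++++###########++......
............++++++++++++++++.........
....................+................
.....................................
.....................................
.....................................
right orange 166
.....................................
...............++++++++..............
...........++....+++++++++++.........
........+++..............+++++.......
.......+OOOOOO.............++++......
.....+OOOOOOOOOO............++++.....
....+OOOOOOOOOOOO............+++.....
...+########OOOOOO..........+#+++....
...##########OOOOOO.........+##++....
..+###########OOOOO.........+#+++....
..+##########OOOOO..........+#+++....
..+#########OOOOOO..........+#++.....
...OOO+##OOOOOOO+..........+#++......
....OOOOOOOOOOO+...........+++.......
.....OOOOOOO++.............++........
.......++++..+++..........+..........
..........++++++.....................
.....................................
.....................................
thread px [376.9 100.2] (15.562697410583496, 22.267114639282227) move tool xy [0.607 0.82 ]
```

```bash
python3 - <<'E'
from h import *
s=np.load("pics/w12.npz"); im=s["image"]; hsv=cv2.cvtColor(im,cv2.COLOR_RGB2HSV)
w=im[237:268,84:122].astype(int)
for a,h in zip(w,hsv[237:268,84:122]):
    print("".join("O" if p[0]-p[2]>0.35*p[0] and p[0]>40 else ("#" if p.mean()<50 else ("-" if p.mean()<110 else ("+" if p.mean()<195 else "."))) for p in a))
st=ctrl.state(); z=st["eef_pos"][2]
for n,(u,v) in {"rear":(102,255),"right":(385.2,100.3)}.items():
    H=ray(s,u,v,z-13); print(n,H,"ideal thread px",proj(s,[H[0],H[1],90]), "if zt-1", proj(s,[*ray(s,u,v,z-14)[:2],90]))
E
```

```text
......................................
......................................
......................................
......................................
......................................
......................................
...............+++....................
...........+++-+++++++................
.........++---#-++++++++..............
.......+++-####-+++++++OO+............
......++---#####-++++++OOOO...........
......+---######-+++++++OOOO..........
.....++---######--+++++++OOOO.........
.....++---#######-++++++++OOO+........
....++----#######--+++++++++OO........
....++----########--+++++++++++.......
....++----#########--++++++++++.......
....++----##########--+++++++++.......
....++----###########--++++++++.......
....++-----#########-#--+++++++.......
....+++-----#######-###----++++.......
.....++-----########-#--------++......
.....+++-----#######-----------+......
......++------########--------#-......
......+++------######--------#-+......
.......+++--------#####------#-.......
........++++++++-----####-----+.......
..........++++++++----------++........
...........++++++++++++++++++.........
.............++++++++++++++...........
.................+++++++..............
rear [718.25212364  26.64232579 105.74130088] ideal thread px [116.46057549 243.30126833] if zt-1 [115.5318482  244.05261681]
right [589.06828117 -71.26550851 105.74130088] ideal thread px [375.4352458  101.29164021] if zt-1 [376.05496542 101.22870581]
```

Both holes agree within about 1 mm. A final trim of +0.4 mm along tool x and 1.5 mm down brings the gap to about 10 mm.

```bash
python3 -m handwheel '[6,0.4,0,0.8,0,6,0,0,0.7,0,6,0,0,0,0,6,0,0,0,0,6,0,0,0,0,6,0,0,0,0,6,0,0,0,0,6,0,0,0,0,6,0,0,0,0,6,0,0,0,0]'
python3 m.py w13
python3 - <<'E'
from h import *
s=np.load("pics/w13.npz");st=ctrl.state(); z=st["eef_pos"][2];print(st["joint_vel"])
for n,(u,v) in {"rear":(101.8,255),"right":(384.9,99.8)}.items():
    H=ray(s,u,v,z-13); print(n,"ideal thread px",proj(s,[H[0],H[1],90]))
im=s["image"]
w=im[237:268,84:122].astype(int)
for a in w:
    print("".join("O" if p[0]-p[2]>0.35*p[0] and p[0]>40 else ("#" if p.mean()<50 else ("-" if p.mean()<110 else ("+" if p.mean()<195 else "."))) for p in a))
E
```

```text
time_s: 27.6
eef_pos: [624.6, 12.1, 117.2]
tool_rot: [[0.147, -0.989, 0.007], [-0.989, -0.147, 0.005], [-0.004, -0.008, -1.0]]
wrist_force: [1.1, -0.2, -3.2]
opening: 11.2
grasp_force: 58.8
q [  -5.817   31.388   -8.669   49.56     0.332 -104.286] pitch -0.3837326787544555 pos [624.619  12.117 117.184] toolz [ 0.007  0.005 -1.   ]
rear orange 41
.....................................
.....................................
.....................................
.....................................
.........+++#+++++++OOO..............
.......+++####+++++++OOOO++..........
.....++++######+++++++OOOOO++........
.....++++#######++++++++OOOOOO.......
....+++++########+++++++++++OOO......
....++++++#########++++++++++++......
.....++++++##########++++++++++......
.......+++++#############++++++......
........++++++#################+.....
..........++++++++###########++......
............++++++++++++++++.........
....................+................
.....................................
.....................................
.....................................
thread px [108.9 249. ] (4.094
[... 1574 characters left out ...]
....+----#####-+++++++OOOOOO+........
....++----#####-++++++++OOOOOO........
....++----######-++++++++OOOOO+.......
....++----######--+++++++++OOOO.......
....++----#######--++++++++++++.......
....++----########--+++++++++++.......
....++-----########--++++++++++.......
....+++----#########--+++++++++.......
.....++-----#########---++++++++......
.....+++-----#########-----+++++......
......++------########-#-----+++......
......+++------#######---------+......
.......+++-------######-----##-.......
........++++--++-----####-----+.......
.........+++++++++----------++........
...........++++++++++++++++++.........
.............++++++++++++++...........
.................+++++++..............
```

Both visible holes are centred to about 0.5 mm, the gap is about 10 mm, and the arm is still. Handing in.

```bash
python3 -c 'from cell import ctrl;print(ctrl.close_job())'
```

```text
the job is handed in; nothing more can be done
None
```

The job is handed in at about 28 s: the roll is on the turntable and released, and the cover is held still about 10 mm above the posts, level to about half a degree going by the tool's tilt; the right and rear holes measured centred to about 0.5 mm, while the left one was hidden from view and follows only from the plate's shape.

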